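Put the last knife in the class knife rack, shut the keeper bar and lock it

ROBOT

A 6-joint arm with a two-finger parallel gripper is mounted at the origin on the work surface. World frame = base frame: x ahead of the robot, y to its left, z up, the work surface at z = 0. Lengths are in m, angles in rad, forces in N, time in s.
With the tool pointing down it reaches from about 0.4 to 0.825 m from the base axis. Payload 7 kg.
Tool frame: the origin (TCP) lies midway between the tips of the shut fingers; the grasp point (between the pads) lies 19 mm behind it (arm.hold_point_z is the distance from the TCP to the grasp point, in m); z points along the fingers, x is the direction in which the jaws open and shut, and the axes are right-handed (so a half turn about z gives the same grasp; the last joint's range is limited). The gripper opens to 88 mm and grips with 3 to 60 N. Pads are 19 mm wide; open, the fingers measure 130 mm over their backs; the gripper's body (78 mm by 193 mm) begins 47 mm behind the grasp point.
Start: joints at [1.569, 0.359, 0.012, 0, -1.224, -0.288], TCP at [0.193, 0.647, 0.227] pointing down, gripper open.
Joint ranges: [-3.07, 3.07], [-1.43, 2.12], [-1.02, 1.25], [-3.03, 1.67], [-3.05, -0], [-3.03, 3.03]. Speed limits (rad/s): [2.39, 2.39, 3.01, 3.14, 3.14, 3.14].

INTERFACE

Orientations are given as [roll, pitch, yaw] about the fixed x, y, z axes, in that order (R = Rz(yaw) Ry(pitch) Rx(roll)).
In Python, from station import readout, viewer, job, arm gives the robot as it stands.
- The arm moves only by the tool apply_moves, never from a script. Its argument "deltas" is text: rows parted by semicolons, each of 4 numbers parted by spaces: the shift along the tool's x, y, z in cm, then the turn about the tool's z in rad. A call has 1 to 10 rows; each row shifts and turns the commanded pose from where the row before left it, along the tool's axes as they then stand; what a row does not reach is not made up. A row lasts 1/8 s, in which the tool goes at most 62.5 mm and 10.7 degrees, less where a joint would pass 70% of its speed; a pose out of reach is approached as far as the arm can. A call is refused whole if a number of a shift passes 6.25 or a number of a turn 0.188, either way. A call with a gripper value outside its range is refused whole. "gripper" is the closure, from -1 (fully open) to 1 (shut), so that 0 is half open, set as the call begins (left out, the last holds). The fingers move at their own pace and stop on an object; "squeeze" is the grip in N (left out, the last holds). Time passes only in rows, so rows that do not move let the fingers close. It gives the time, the measured TCP pose, the force and the opening at its end, in the units of the state.
- readout.get_state(): the state, without advancing time (a new reading comes with each control period).
- viewer.grab_frame(name): name is "scene" or "top" or "wrist"; returns a dict with "image" (420x560x3 uint8, red, green, blue), "camera_matrix" (3x3 intrinsics, pixels), "cam_to_world" (4x4, takes a point from camera to world coordinates). Camera axes: x right, y up, looking along -z (the intrinsics and any distortion apply to the point x, -y, -z); pixel columns grow to the right and rows downward; lengths in m; the calibration is good to about 2 mm. The wrist camera is an equidistant fisheye: a pixel r from the principal point sees the ray r / f radians off the axis. A picture is of the moment at which its call begins. There is no depth.
- job.job_done(): hands the job in, once; it reports no verdict.
Trained networks look in the newest picture that a camera, given by its name, has taken for a name from the list of things; names that differ only in an ending like _2 or _b are one class to them, and where a whole thing is asked for, a point or a joint stands for the part that bears it (a point fixed in the world has none). Each returns a list of dicts, best first, with "conf" (0 to 1); they miss things now and then, are a little off and sometimes report something else, mostly with a low value. They report only what shows in the picture. A call takes as long as a camera call.
- viewer.silhouettes(camera, query): "region" (420x560 bool, what is visible of it) and "extent" ([left, top, width, height] in pixels, round what is visible of it).
The state is a dict: "t": time; "q": joint angles; "qd": joint speeds; "joint_efforts": joint torques, N m; "eef_pos": TCP position; "ee_rot": TCP orientation; "force": force on the tool from outside, world axes, zero at the start; "moment": the same for the moment, N m; "width": finger opening in m.
Only numpy, scipy, OpenCV 4.12 (cv2) and the standard library are available. Lean on these libraries where they do the work, as an engineer would, in place of code of your own. Each camera call takes 0.05 s, during which the arm holds its last target.

TASK

Take the utility knife off the green cutting board and lay it, without dropping it, flat in the empty middle lane of the oak knife rack, handle in the notches of both combs, blade pointing the same way as the other knives. Swing the steel keeper bar shut over the handles until it clicks into its catch, then lock it: push the wing knob on it down against its spring, turn it about a quarter turn clockwise as far as it goes, and let it spring up home. Leave the other knives, the bottle and the ramekin where they are.

Things in the scene. Friction and masses are not known exactly. Their poses are not given: they have to be found in the camera images.
- rack: Oak knife rack fixed on the counter, base 370 x 325 x 12 mm. Origin at counter level in the middle lane, 80 mm ahead of the shut keeper bar; x along the lanes from handles to blades, y across, z up. Lanes at y +70, 0, -70 mm; the middle one is empty, the outer two hold the bystander knives (either may be in either), their handle tops at z 50 mm or less. Blade rest at x 85, 40 mm high.
- lane (a point): In the empty middle lane, where the middle of the knife handle's underside belongs: rack x -80, y 0, z 34 mm. Axes as rack. 45 mm before and behind it stand white combs, 12 mm thick, with notches 34 mm wide, notch floor z 34, comb top z 46 mm; between the combs there is room for fingers down to z 12 mm.
- utility_knife: The knife to put away, flat on the cutting board (15 mm thick): black handle 115 long (x), 24 wide (y), 16 mm thick (z); steel blade 130 long, 27 broad, 2.5 mm thick at mid thickness. About 110 g, balances 23 mm ahead of the origin. Origin: middle of the handle's underside, 15 mm above the counter; x points to the tip, z up.
- knife_tip (a point): Point of the utility knife's blade, 187 mm ahead of the middle of the handle.
- keeper (a joint): Angle of the level-swinging steel keeper bar, rad: 0 = shut, lying from the hinge along rack -y over the handles; grows as it opens towards rack +x (1.57 = along +x, limit 1.75). Starts open at 1.25 to 1.7; stiff, stays where left. In the last 14 mm the nose pushes past a spring roller (about 6 N at the nose, 12 N at keeper_push), then clicks to 0 against a stop.
- keeper_hinge (a point): Upright hinge axis of the keeper bar, at the bar's mid height: rack x -80, y 120, z 61 mm. The bar is 8 mm thick and 14 mm tall (z 54 to 68), 262 mm long from hinge to nose; its lock barrel (26 mm diameter, z 49 to 69) is 232 mm from the hinge.
- keeper_push (a point): Point on the bar's centre line 130 mm from the hinge (z 61 mm): push here on the opening side (rack +x side when shut) to shut it. Closed fingertips 57 mm above the counter pass over all knives and still meet the bar.
- catch (a point): Roller catch on the steel catch post, level with the nose of the shut bar: rack x -80, y -142, z 61 mm. Post top z 46 mm (rack x -108 to -52, y -173 to -94); stop on the -x side and dark roller housing beyond the nose (y -154 to -170), both with tops at z 70 mm.
- lock_push (a joint): How far the lock knob is pressed down, m: 0 = up, 0.0095 = end of travel. Spring 4 N at first, 10 N at the end. Turns only when pressed beyond 0.0077. Its bolt enters a hole in the catch post, so press it only with the bar shut. Locked, it rests at 0.0045.
- lock_turn (a joint): Turn of the lock knob, rad, clockwise seen from above: 0 = unlocked (start), 1.4 = end stop. A bayonet pin blocks turning unless the knob is pressed; let go at the end of the turn, it springs up 5 mm and is caught there (1.3 to 1.4).
- lock_wing (a point): Top middle of the dark wing of the lock knob, on its upright axis, 232 mm from the hinge along the bar, z 106 mm unpressed. Wing 36 long, 10 thick, 22 mm tall on a collar of 20 mm diameter, underside 26 mm below the top; below it a thin shaft and the barrel. Unlocked, the wing is turned 1.4 rad anticlockwise from the bar's length (nearly square across it); locked, it lies along the bar.
- chef_knife: Bystander: chef's knife in an outer lane, handle 125 x 26 x 16 mm, blade 195 x 42 mm. Origin: middle of the handle's underside.
- paring_knife: Bystander: paring knife in the other outer lane, handle 105 x 22 x 15 mm, blade 85 x 22 mm. Origin: middle of the handle's underside.
- squeeze_bottle: Bystander: yellow squeeze bottle, 54 mm diameter, 185 mm tall. Origin: centre of its underside.
- ramekin: Bystander: white ramekin, 84 mm diameter, 45 mm tall. Origin: centre of its underside.

How it is judged:
By the outcome, as a careful person would: the job done as asked, in the order asked, and still so for the second after the job is handed in, with the robot touching nothing.
It also fails if it takes over 72 s, if anything falls off the work surface, if the arm or the gripper's body presses on something with over 40 N, if the wrist force passes 120 N, or if a joint passes its speed limit or range.

## Working session

There is one attempt and no reset: what is moved stays moved. The work goes in short steps, Python scripts to look and compute and a tool call to move; the robot and the scene stay as the last step left them, time stands still between calls to the robot, and variables do not carry over. Pictures are saved under pics/ and viewed, and the job is handed in when it is done.

Besides the shell and the picture viewer there is one more tool, called after ">>>" as name(argument=value, ...) on one line, values as JSON. apply_moves: Moves the arm, as the interface text tells. Its arguments: {"type":"object","properties":{"deltas":{"type":"string"},"gripper":{"type":"number"},"squeeze":{"type":"number"}},"required":["deltas"]}

```bash
mkdir -p pics; ls
python3 - <<'E'
from station import readout, viewer, job, arm
import cv2
print(readout.get_state()); print([a for a in dir(arm) if a[0]!='_'])
for n in ["scene","top","wrist"]:
    f=viewer.grab_frame(n); cv2.imwrite(f"pics/{n}0.png",f["image"][:,:,::-1]); print(n,f["camera_matrix"],f["cam_to_world"])
E
```

```text
pics
{'t': 0.0, 'q': array([ 1.56913782e+00,  3.59371110e-01,  1.10424085e-02, -3.13857018e-04,
       -1.22410486e+00, -2.88109483e-01]), 'qd': array([ 1.14793174e-03,  6.09604079e-05,  1.18946323e-03,  4.02599910e-04,
       -1.32555007e-03, -1.83799133e-03]), 'joint_efforts': array([ 1.72301275e-04, -5.82718384e+01,  2.93053293e+01,  6.99734464e+00,
        6.72531605e-03, -1.66050236e-04]), 'eef_pos': array([0.19276068, 0.64637402, 0.22563228]), 'ee_rot': array([-3.14141029e+00, -1.65358980e-03, -1.86067136e+00]), 'force': array([-0.08196139, -0.28564525, -0.2018709 ]), 'moment': array([0.04486496, 0.02637559, 0.02713046]), 'width': 0.0877304929606799}
['Unreachable', 'hold_point_z']
scene [[456.94599963   0.         279.8181938 ]
 [  0.         456.94599963 208.7202775 ]
 [  0.           0.           1.        ]] [[ 0.53053422 -0.72426419  0.44042574  1.18795871]
 [ 0.84765697  0.45125502 -0.27900998 -0.35573184]
 [ 0.00333261  0.52135429  0.85333381  1.22806826]
 [ 0.          0.          0.          1.        ]]
top [[414.23676848   0.         278.07059015]
 [  0.         414.23676848 212.14443397]
 [  0.           0.           1.        ]] [[-0.02160702  0.99445982 -0.10287276  0.49378963]
 [-0.99939669 -0.01868579  0.02927612  0.04875834]
 [ 0.02719167  0.10344327  0.9942636   1.19130551]
 [ 0.          0.          0.          1.        ]]
wrist [[325.1922621    0.         280.07667867]
 [  0.         325.1922621  207.31849958]
 [  0.           0.           1.        ]] [[-2.85189634e-01  9.22791293e-01  2.59081266e-01  2.63272077e-01]
 [-9.58470735e-01 -2.74813006e-01 -7.62342601e-02  6.24114252e-01]
 [ 8.50589905e-04 -2.70063032e-01  9.62842269e-01  3.84341665e-01]
 [ 0.00000000e+00  0.00000000e+00  0.00000000e+00  1.00000000e+00]]
```

View pics/scene0.png

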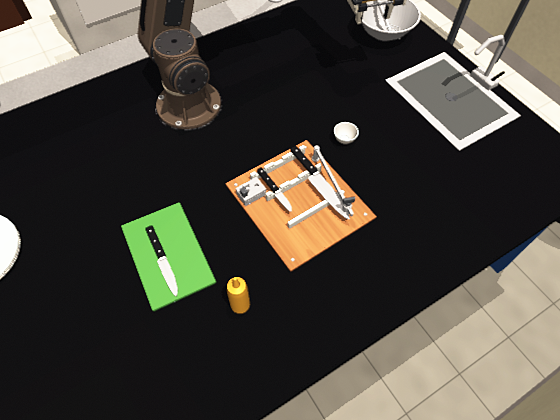

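View pics/top0.png

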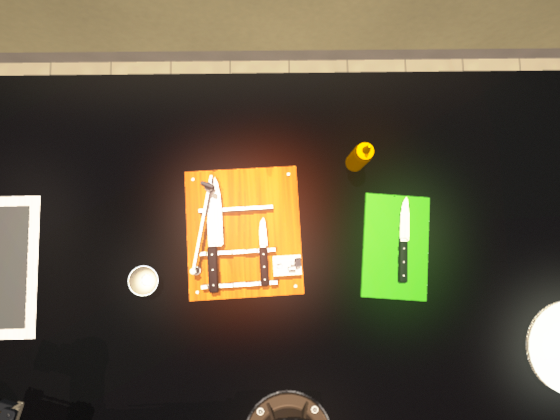

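View pics/wrist0.png

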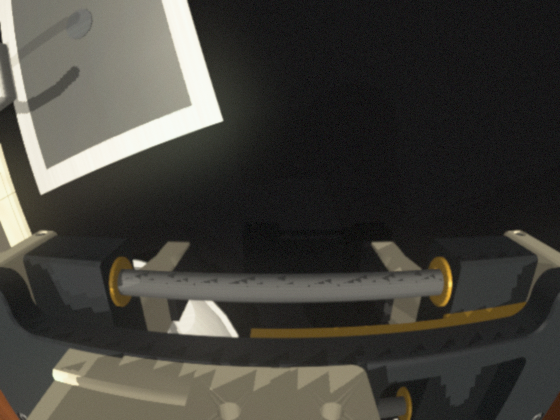

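```bash
cat > h.py <<'E'
from station import readout, viewer, job, arm
import cv2, numpy as np
def ray(f,px):
    K=f["camera_matrix"];T=f["cam_to_world"]
    d=np.array([(px[0]-K[0,2])/K[0,0],-(px[1]-K[1,2])/K[1,1],-1.])
    return T[:3,3],T[:3,:3]@d
def atz(f,px,z):
    o,d=ray(f,px); return o+d*(z-o[2])/d[2]
def proj(f,P):
    K=f["camera_matrix"];T=f["cam_to_world"]
    p=(np.atleast_2d(P)-T[:3,3])@T[:3,:3]
    return np.c_[K[0,0]*p[:,0]/-p[:,2]+K[0,2],K[1,1]*-p[:,1]/-p[:,2]+K[1,2]]
E
python3 - <<'E'
from h import *
F={}
for n in ["scene","top"]:
    f=viewer.grab_frame(n);F[n]=f
    for q in ["utility_knife","rack","keeper","lock_turn","catch","chef_knife","paring_knife","squeeze_bottle","ramekin","keeper_hinge"]:
        try: r=viewer.silhouettes(n,q)
        except Exception as e: print(n,q,e); continue
        for s in r[:2]:
            m=s["region"]; ys,xs=np.nonzero(m)
            print(n,q,round(s["conf"],2),s["extent"],m.sum(),xs.mean().round(1),ys.mean().round(1))
        if r: np.save(f"m_{n}_{q}.npy",r[0]["region"])
cv2.imwrite("pics/topc.png",cv2.resize(F["top"]["image"][150:315,120:320,::-1],None,fx=4,fy=3.6,interpolation=cv2.INTER_CUBIC))
cv2.imwrite("pics/scc.png",cv2.resize(F["scene"]["image"][135:275,220:380,::-1],None,fx=5,fy=4.2,interpolation=cv2.INTER_CUBIC))
E
```

```text
scene utility_knife 0.56 [146.2, 225.0, 30.4, 70.8] 664 162.0 260.5
scene utility_knife 0.17 [224.3, 138.0, 148.8, 132.9] 9084 298.5 206.3
scene rack 0.86 [226.5, 139.4, 151.3, 129.6] 9067 298.3 205.8
scene rack 0.54 [145.8, 224.5, 31.3, 69.0] 646 161.4 258.4
scene keeper 0.66 [317.2, 146.4, 35.8, 70.2] 465 335.6 184.6
scene lock_turn 0.4 [343.9, 197.4, 6.8, 9.0] 93 348.1 200.2
scene lock_turn 0.4 [225.1, 279.4, 23.8, 34.2] 581 237.6 294.1
scene catch 0.57 [225.4, 137.5, 148.6, 131.6] 9458 298.4 205.7
scene catch 0.37 [314.4, 150.8, 39.1, 63.7] 337 337.4 187.4
scene chef_knife 0.8 [291.7, 147.7, 57.0, 71.1] 796 321.0 183.7
scene paring_knife 0.82 [256.2, 167.6, 37.4, 44.4] 358 273.5 187.8
scene squeeze_bottle 0.83 [226.6, 278.3, 25.2, 36.9] 671 237.4 294.4
scene squeeze_bottle 0.55 [256.4, 166.7, 36.1, 43.0] 339 273.7 188.1
scene ramekin 0.92 [332.3, 122.9, 27.4, 21.1] 413 345.0 132.2
scene ramekin 0.63 [314.6, 148.9, 38.5, 66.8] 374 336.9 186.5
scene keeper_hinge 0.72 [313.3, 149.8, 38.1, 63.3] 336 336.6 185.8
top utility_knife 0.78 [397.8, 197.9, 14.2, 82.8] 838 404.0 240.7
top rac
[... 167 characters left out ...]
185.4
top lock_turn 0.54 [259.6, 218.8, 10.8, 68.8] 486 263.8 254.1
top catch 0.89 [183.8, 163.8, 122.9, 136.5] 12808 245.6 232.6
top catch 0.47 [192.0, 177.5, 24.0, 94.5] 534 202.9 220.4
top chef_knife 0.93 [205.2, 179.9, 18.4, 114.3] 1324 214.5 234.5
top chef_knife 0.3 [348.0, 145.0, 27.5, 24.6] 562 359.9 156.9
top paring_knife 0.56 [258.9, 219.6, 13.2, 70.0] 579 264.0 254.3
top paring_knife 0.17 [191.5, 174.1, 23.4, 94.5] 402 202.9 219.2
top squeeze_bottle 0.63 [347.0, 143.0, 25.5, 29.4] 564 360.1 156.7
top squeeze_bottle 0.2 [203.5, 184.2, 11.3, 0.5] 42 207.7 185.6
top ramekin 0.83 [124.3, 260.0, 36.2, 36.8] 731 143.0 280.9
top keeper_hinge 0.64 [193.6, 177.0, 20.0, 93.6] 346 203.9 214.0
```

View pics/topc.png

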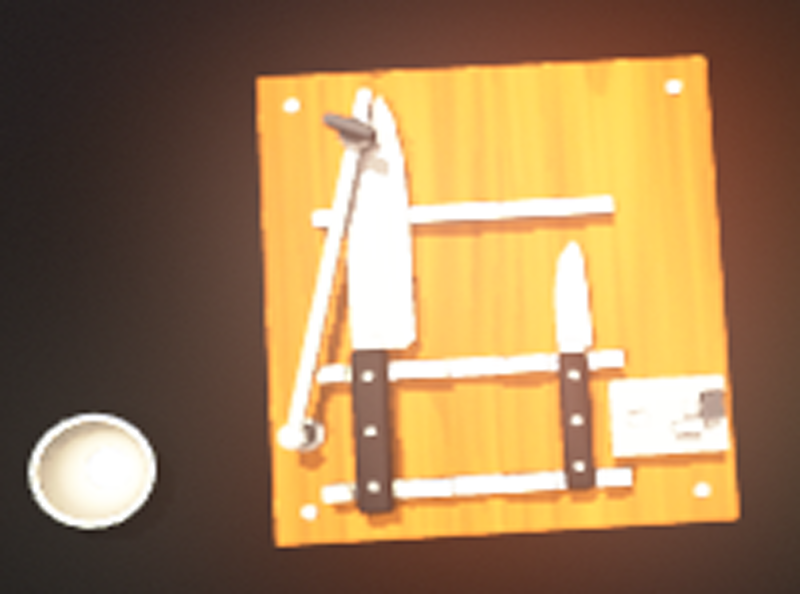

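View pics/scc.png

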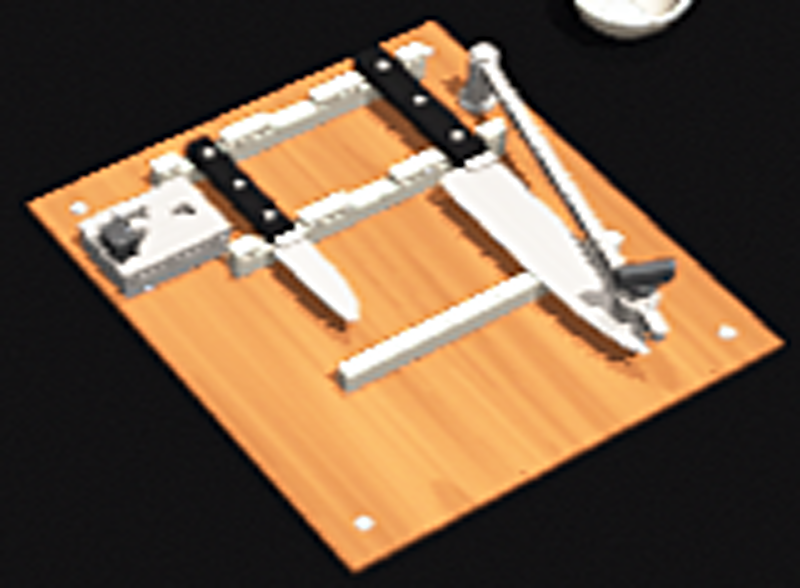

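```bash
cat > fit.py <<'E'
from h import *
from scipy.optimize import least_squares
T={n:viewer.grab_frame(n) for n in("top","scene")}
t=lambda u,v:(120+u/4-.5+.125,150+v/3.6-.5+.14); s=lambda u,v:(220+u/5-.4,135+v/4.2-.4)
# name: ('B',sx,sy,z) base corner ; ('C',x,sy,z) comb end; ('P',x,y,z)
obs=[("top",t(257,77),('B',1,1,12)),("top",t(706,55),('B',1,-1,12)),("top",t(740,520),('B',-1,-1,12)),("top",t(275,546),('B',-1,1,12)),
("scene",s(430,22),('B',-1,1,12)),("scene",s(27,205),('B',-1,-1,12)),("scene",s(352,573),('B',1,-1,12)),("scene",s(785,342),('B',1,1,12)),
("top",t(322,493),('C',-125,1,46)),("top",t(632,477),('C',-125,-1,46)),("top",t(318,373),('C',-35,1,46)),("top",t(625,357),('C',-35,-1,46)),
("top",t(612,203),('R',85,-1,40)),("top",t(312,217),('R',85,1,40)),
("top",t(302,433),('P',-80,120,68)),("scene",s(484,50),('P',-80,120,69))]
def pred(p):
    x,y,a,cx,cy,hc,hr=p; out=[]
    for n,px,d in obs:
        if d[0]=='B': q=[cx+d[1]*.185,cy+d[2]*.1625,d[3]/1e3]
        elif d[0]=='C': q=[d[1]/1e3,d[2]*hc,d[3]/1e3]
        elif d[0]=='R': q=[d[1]/1e3,d[2]*hr,d[3]/1e3]
        else: q=np.array(d[1:])/1e3
        w=[x+np.cos(a)*q[0]-np.sin(a)*q[1],y+np.sin(a)*q[0]+np.cos(a)*q[1],q[2]]
        out.append(proj(T[n],w)[0]-px)
    return np.array(out)
r=least_squares(lambda p:pred(p).ravel(),[.5,.13,0,0.02,-.01,.1,.1],loss='soft_l1')
print(r.x.round(4))
for o,e in zip(obs,pred(r.x)): print(o[0],o[2],e.round(2))
for n in T:
    m=np.load(f"m_{n}_utility_knife.npy"); g=T[n]["image"].mean(2)
    ys,xs=np.nonzero(m); P=np.array([atz(T[n],(a,b),.023)[:2] for a,b in zip(xs,ys)])
    dark=(g[ys,xs]<60)
    print(n,"mask",P.mean(0),"PCA",np.linalg.eigh(np.cov(P.T)))
    # direction
    w=np.linalg.eigh(np.cov(P.T))[1][:,1]; w*=np.sign(w[0]); u=P@w
    print(" extent along",u.max()-u.min(),"yaw",np.arctan2(w[1],w[0]),"hmid",(P.mean(0)+w*(u.min()+.0575-u.mean())),"or from tip",(P.mean(0)+w*(u.max()-.187-u.mean())), "dark n",dark.sum(),P[dark].mean(0) if dark.any() else 0)
E
python3 fit.py
python3 - <<'E'
from h import *
f=viewer.grab_frame("top");cv2.imwrite("pics/kc.png",cv2.resize(f["image"][185:305,350:440,::-1],None,fx=6,fy=5,interpolation=cv2.INTER_CUBIC))
E
```

```text
[ 0.5418  0.13    0.0383  0.0195 -0.0181  0.1054  0.1045]
top ('B', 1, 1, 12) [ 0.08 -0.33]
top ('B', 1, -1, 12) [ 0.45 -0.2 ]
top ('B', -1, -1, 12) [ 0.42 -0.17]
top ('B', -1, 1, 12) [ 0.47 -0.01]
scene ('B', -1, 1, 12) [ 0.72 -0.66]
scene ('B', -1, -1, 12) [-0.16 -0.58]
scene ('B', 1, -1, 12) [ 0.45 -0.61]
scene ('B', 1, 1, 12) [ 0.04 -0.12]
top ('C', -125, 1, 46) [0.24 0.06]
top ('C', -125, -1, 46) [ 0.16 -0.33]
top ('C', -35, 1, 46) [-0.1   0.16]
top ('C', -35, -1, 46) [-0.04  0.01]
top ('R', 85, -1, 40) [ 0.31 -0.12]
top ('R', 85, 1, 40) [0.32 0.21]
top ('P', -80, 120, 68) [-2.25  0.67]
scene ('P', -80, 120, 69) [0.27 1.4 ]
top mask [ 0.52672791 -0.34152674] PCA EighResult(eigenvalues=array([7.16154487e-05, 4.43594627e-03]), eigenvectors=array([[-0.08201031, -0.99663148],
       [-0.99663148,  0.08201031]]))
 extent along 0.24220596268774602 yaw -0.08210251899154224 hmid [ 0.46758297 -0.33665985] or from tip [ 0.46529666 -0.33647172] dark n 0 0
scene mask [ 0.53307609 -0.34315385] PCA EighResult(eigenvalues=array([5.93501273e-05, 4.16205025e-03]), eigenvectors=array([[-0.09761512, -0.99522424],
       [-0.99522424,  0.09761512]]))
 extent along 0.23953086464922402 yaw -0.09777081281386031 hmid [ 0.46609573 -0.33658418] or from tip [ 0.46115032 -0.33609912] dark n 228 [ 0.46724664 -0.33542225]
```

View pics/kc.png

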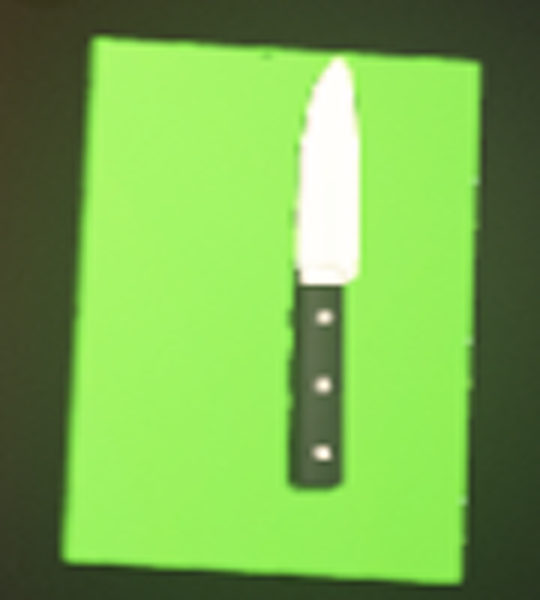

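Run:
```python
from h import *
f=viewer.grab_frame("top")
c=lambda u,v:(350+(u+.5)/6-.5,185+(v+.5)/5-.5)
for nm,u,v,z in [("front",320.5,284,.031),("rear",315.5,488,.031),("riv1",325,317,.031),("riv2",323,385,.031),("riv3",322,453,.031),("tip",343,58,.023)]:
    print(nm,atz(f,c(u,v),z).round(4))
g=f["image"].astype(int)
# handle dark mask
cr=g[238:290,385:425]; m=(cr[:,:,1]<110)
ys,xs=np.nonzero(m); n,l,st,ce=cv2.connectedComponentsWithStats(m.astype(np.uint8));print(st,ce)
k=1+np.argmax(st[1:,4]); ys,xs=np.nonzero(l==k)
r=cv2.minAreaRect(np.c_[xs+385,ys+238].astype(np.float32)); b=cv2.boxPoints(r); print(b)
B=np.array([atz(f,p,.031)[:2] for p in b]);print(B.round(4),B.mean(0))
e=[B[1]-B[0],B[2]-B[1]];print([ (np.linalg.norm(x),np.arctan2(x[1],x[0])) for x in e])
s=viewer.grab_frame("scene")
cv2.imwrite("pics/ks.png",cv2.resize(s["image"][215:305,130:200,::-1],None,fx=6,fy=6,interpolation=cv2.INTER_CUBIC))
```

```text
front [ 0.5243 -0.336   0.031 ]
rear [ 0.4108 -0.3276  0.031 ]
riv1 [ 0.5057 -0.3371  0.031 ]
riv2 [ 0.4678 -0.3341  0.031 ]
riv3 [ 0.43   -0.3317  0.031 ]
tip [ 0.6538 -0.3564  0.023 ]
[[   0    0   40   52 1820]
 [  13    4    9   40  260]] [[19.81098901 25.51098901]
 [17.32307692 25.42307692]]
[[398. 242.]
 [406. 242.]
 [406. 281.]
 [398. 281.]]
[[ 0.5229 -0.3217]
 [ 0.5224 -0.3444]
 [ 0.4139 -0.3385]
 [ 0.4144 -0.316 ]] [ 0.4683955  -0.33015585]
[(np.float64(0.022746325100321152), np.float64(-1.5915502681368634)), (np.float64(0.10874072728894514), np.float64(3.0877475528448053))]
```

View pics/ks.png

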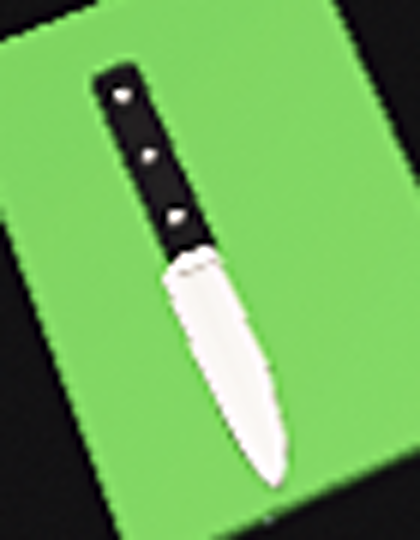

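```bash
cat >> h.py <<'E'
def plan(target,yaw=None,step=5.5,turn=.18,start=None):
    """print rows: in tool axes, from present pose; turn first, then shift. target world xyz of TCP"""
    s=readout.get_state(); p=s["eef_pos"] if start is None else np.array(start[:3]); psi=s["ee_rot"][2] if start is None else start[3]
    rows=[]
    if yaw is None: yaw=psi
    d=(yaw-psi+np.pi)%(2*np.pi)-np.pi
    D=np.array(target)-p; n=max(1,int(np.ceil(np.linalg.norm(D)*100/step))); nt=int(np.ceil(abs(d)/turn-1e-9)) if abs(d)>.002 else 0
    t=np.array([D[0]*np.cos(yaw)+D[1]*np.sin(yaw), D[0]*np.sin(yaw)-D[1]*np.cos(yaw), -D[2]])*100
    print("tool rot err",(s["ee_rot"]).round(4),"turn",nt,"x",round(-d/max(nt,1),4),"| shift total cm",t.round(2),n,"x",(t/n).round(3))
    return t
E
python3 -c "
from h import *
plan([.5,.15,.23],-1.641); plan([.482,-.333,.13],-1.641,start=[.5,.15,.23,-1.641])"
```

```text
tool rot err [ 3.1416  0.     -1.8606] turn 2 x -0.1098 | shift total cm [ 47.41 -34.12  -0.34] 11 x [ 4.31  -3.102 -0.031]
tool rot err [ 3.1416  0.     -1.8606] turn 0 x -0.0 | shift total cm [48.31 -1.59 10.  ] 9 x [ 5.367 -0.177  1.111]
```

>>> apply_moves(deltas="0 0 0 -0.11; 0 0 0 -0.11; 2 -1.5 0 0; 4.3 -3.1 0 0; 4.3 -3.1 0 0; 4.3 -3.1 0 0; 4.3 -3.1 0 0; 4.3 -3.1 0 0; 4.3 -3.1 0 0; 4.3 -3.1 0 0", gripper=-0.3, squeeze=25)

```text
t: 2.75
eef_pos: [0.4026, 0.309, 0.2269]
ee_rot: [-3.141, 0.001, -1.64]
force: [1.2, 0.7, 0.2]
width: 0.057
```

>>> apply_moves(deltas="4.3 -3.1 0 0; 4.3 -3.1 0 0; 4.3 -3.1 0 0; 4.3 -2.6 0 0; 5.3 -0.2 1 0; 5.3 -0.2 1 0; 5.3 -0.2 1 0; 5.3 -0.2 1 0; 5.3 -0.2 1 0; 4 -0.2 1 0")

```text
t: 4.0
eef_pos: [0.4991, -0.1765, 0.1665]
ee_rot: [-3.141, -0.0, -1.641]
force: [-0.6, 1.0, -0.2]
width: 0.057
```

```bash
python3 -c "
from h import *
plan([.482,-.333,.10],-1.641)"
```

```text
tool rot err [-3.1409 -0.     -1.6414] turn 0 x -0.0004 | shift total cm [15.73  0.61  6.65] 4 x [3.932 0.153 1.664]
```

>>> apply_moves(deltas="4 0.15 1.6 0; 4 0.15 1.7 0; 4 0.15 1.7 0; 3.7 0.15 1.6 0; 0 0 0 0;0 0 0 0")

```text
t: 4.75
eef_pos: [0.4824, -0.3308, 0.1007]
ee_rot: [3.142, -0.0, -1.641]
force: [0.1, 0.4, 0.4]
width: 0.0571
```

```bash
python3 -c "
from h import *
f=viewer.grab_frame('wrist');cv2.imwrite('pics/w1.png',f['image'][:,:,::-1])
f=viewer.grab_frame('top');cv2.imwrite('pics/t1.png',f['image'][:,:,::-1])
plan([.482,-.333,.018],-1.641)"
```

```text
tool rot err [-3.1406e+00 -3.0000e-04 -1.6398e+00] turn 0 x 0.0012 | shift total cm [0.29 0.07 8.32] 2 x [0.143 0.036 4.161]
```

View pics/w1.png

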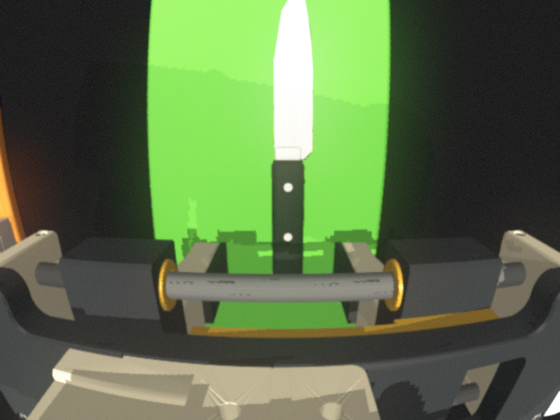

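```bash
cat >> h.py <<'E'
def wray(f,px,z):
    K=f["camera_matrix"];T=f["cam_to_world"]
    u=np.array([px[0]-K[0,2],px[1]-K[1,2]]);r=np.hypot(*u);th=r/K[0,0]
    d=np.array([np.sin(th)*u[0]/r,-np.sin(th)*u[1]/r,-np.cos(th)]); d=T[:3,:3]@d
    return T[:3,3]+d*(z-T[2,3])/d[2]
E
python3 -c "
from h import *
f=viewer.grab_frame('wrist');print(f['cam_to_world'][:3,3])
for p in [(288,237),(288,187.5),(272,200),(303,200),(288,161)]: print(p,wray(f,p,.031).round(4))
s=readout.get_state();print(s['eef_pos'],s['ee_rot'])
for p in [(294,2)]: print(wray(f,p,.023))
"
```

```text
[ 0.55608986 -0.33683949  0.25988767]
(288, 237) [ 0.4687 -0.3368  0.031 ]
(288, 187.5) [ 0.5067 -0.3392  0.031 ]
(272, 200) [ 0.4982 -0.327   0.031 ]
(303, 200) [ 0.4967 -0.3495  0.031 ]
(288, 161) [ 0.5258 -0.3404  0.031 ]
[ 0.48301463 -0.33009734  0.10129324] [-3.14041562e+00 -2.80483090e-04 -1.63941391e+00]
[ 0.64414995 -0.35299424  0.023     ]
```

>>> apply_moves(deltas="0.6 0 2 0; 0 0 2.5 0; 0 0 2 0; 0 0 1.2 0; 0 0 0.5 0; 0 0 0 0")

```text
t: 5.65
eef_pos: [0.4823, -0.3366, 0.0189]
ee_rot: [-3.141, -0.0, -1.64]
force: [-0.2, -0.0, 0.2]
width: 0.0571
```

>>> apply_moves(deltas="0 0 0 0; 0 0 0 0; 0 0 0 0; 0 0 0 0; 0 0 0 0; 0 0 0 0", gripper=1, squeeze=35)

```text
t: 6.4
eef_pos: [0.4821, -0.3368, 0.0187]
ee_rot: [-3.141, -0.0, -1.641]
force: [-0.8, 0.6, 2.0]
width: 0.0235
```

>>> apply_moves(deltas="0 0 -0.5 0; 0 0 -2 0; 0 0 -4 0; 0 0 -4 0; 0 0 -3 0; 0 0 0 -0.055; 0 0 0 -0.055; 0 0 0 0")

```text
t: 7.4
eef_pos: [0.4818, -0.3366, 0.1536]
ee_rot: [3.142, 0.0, -1.531]
force: [0.3, 0.4, -1.4]
width: 0.0235
```

```bash
python3 -c "
from h import *
f=viewer.grab_frame('wrist');cv2.imwrite('pics/w2.png',f['image'][:,:,::-1])
plan([.476,.1275,.12],-1.5325)"
```

```text
tool rot err [ 3.1414e+00  2.0000e-04 -1.5318e+00] turn 0 x 0.0007 | shift total cm [-46.4   -1.19   3.36] 9 x [-5.156 -0.133  0.373]
```

View pics/w2.png

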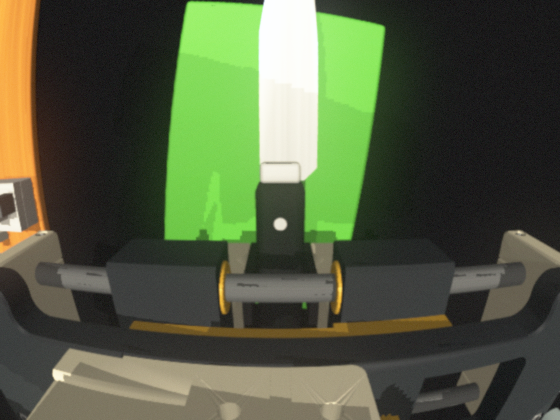

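```bash
python3 -c "
from h import *
f=viewer.grab_frame('wrist'); s=readout.get_state(); p=s['eef_pos'];psi=s['ee_rot'][2]
for px in [(280,181),(280.5,224.5),(257,195),(304,195)]:
    d=wray(f,px,p[2]+.0123)-p; print(px,'fwd(-toolx rot) along knife',-(d[0]*np.sin(psi)-d[1]*np.cos(psi)),'tool x',d[0]*np.cos(psi)+d[1]*np.sin(psi))
"
```

```text
(280, 181) fwd(-toolx rot) along knife 0.0448584640536354 tool x 0.0015772179533687493
(280.5, 224.5) fwd(-toolx rot) along knife 0.023861874104266212 tool x 0.0018287361488117746
(257, 195) fwd(-toolx rot) along knife 0.03825927098089493 tool x -0.009079883991448424
(304, 195) fwd(-toolx rot) along knife 0.03827774444226038 tool x 0.012707458850172446
```

>>> apply_moves(deltas="-3 -0.1 0 0; -5 -0.1 0.4 0; -5 -0.1 0.4 0; -5 -0.1 0.4 0; -5 -0.1 0.4 0; -5 -0.1 0.4 0; -5 -0.2 0.4 0; -5 -0.2 0.4 0; -5 -0.2 0.4 0; -3.4 -0.1 0.2 0")

```text
t: 8.75
eef_pos: [0.4762, 0.1295, 0.1195]
ee_rot: [-3.141, 0.0, -1.53]
force: [0.8, 0.2, 0.4]
width: 0.0237
```

```bash
python3 -c "
from h import *
for n in ['wrist','top','scene']:
  f=viewer.grab_frame(n);cv2.imwrite('pics/%s3.png'%n,f['image'][:,:,::-1])
print(readout.get_state()['eef_pos'],readout.get_state()['ee_rot'])"
```

```text
[0.4762592  0.12887887 0.11937103] [ 3.14132882e+00 -1.90629465e-04 -1.52888006e+00]
```

View pics/wrist3.png

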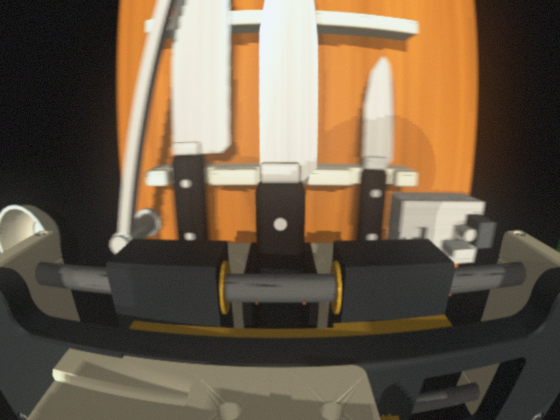

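View pics/scene3.png

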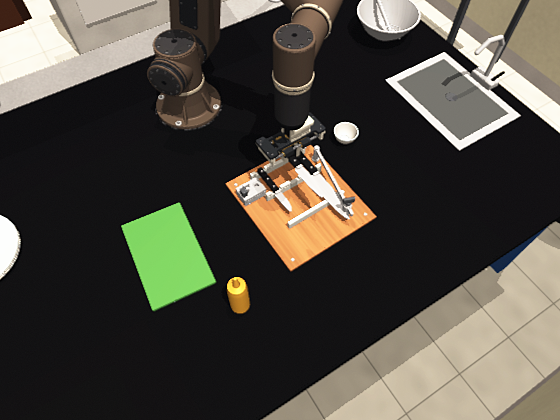

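```bash
python3 -c "
from h import *
f=viewer.grab_frame('wrist');cv2.imwrite('pics/w3c.png',cv2.resize(f['image'][0:240,110:500,::-1],None,fx=2,fy=2.4,interpolation=cv2.INTER_CUBIC))
L=wray(f,(148,176),.046);R=wray(f,(416,176),.046);print(L,R,(L+R)/2,np.arctan2(L[0]-R[0],-(L[1]-R[1])), np.linalg.norm(L-R))
a=.0383
for q in [(-.035,.1054),(-.035,-.1054),(-.035,0)]: print(.5418+q[0]*np.cos(a)-q[1]*np.sin(a),.13+q[0]*np.sin(a)+q[1]*np.cos(a))
"
```

```text
[0.50521299 0.22957258 0.046     ] [0.51405304 0.02434125 0.046     ] [0.50963301 0.12695692 0.046     ] -3.098545644424303 0.2054216285644499
0.5027898342932593 0.23398253205001612
0.5108615005810626 0.023337123357259834
0.506825667437161 0.12865982770363799
```

View pics/w3c.png

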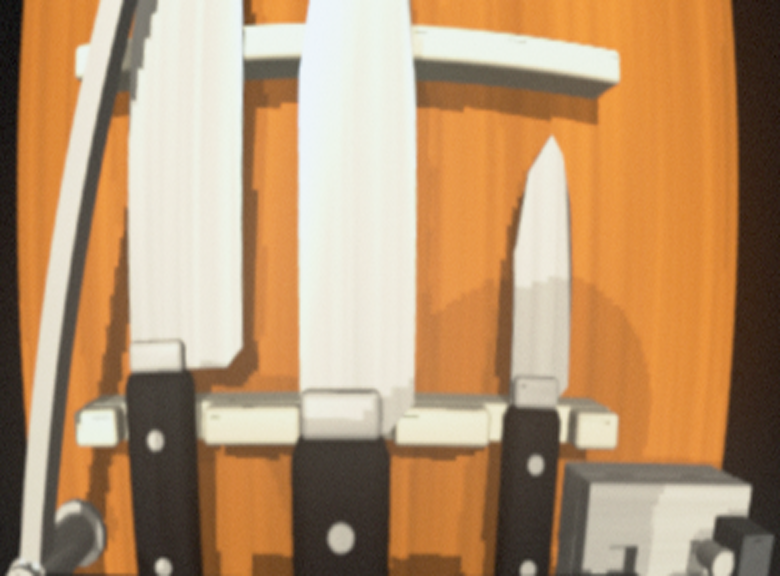

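>>> apply_moves(deltas="0.1 0 1.5 0; 0 0 2 0; 0 0 2 0; 0 0 1 0; 0 0 0.5 0; 0 0 0.4 0; 0 0 0.3 0; 0 0 0 0")

```text
t: 9.95
eef_pos: [0.4764, 0.1265, 0.0427]
ee_rot: [-3.141, 0.0, -1.531]
force: [-0.8, 0.2, -1.0]
width: 0.0237
```

>>> apply_moves(deltas="-0.05 0 0.2 0; 0 0 0.2 0; 0 0 0.1 0; 0 0 0 0")

```text
t: 10.45
eef_pos: [0.4763, 0.1269, 0.0377]
ee_rot: [-3.142, -0.0, -1.53]
force: [-0.7, -0.1, 2.6]
width: 0.0237
```

```bash
python3 -c "
from h import *
for n in ['wrist']:
  f=viewer.grab_frame(n);cv2.imwrite('pics/%s4.png'%n,f['image'][:,:,::-1])
print(readout.get_state())"
```

```text
{'t': 10.5, 'q': array([ 6.60056236e-01,  2.76539033e-01, -6.18828646e-01,  5.61964296e-05,
       -6.75475813e-01,  9.51021415e-01]), 'qd': array([ 3.45000604e-05, -4.27362406e-04, -7.37418806e-04, -1.29036555e-03,
        3.42842868e-04,  2.10037862e-04]), 'joint_efforts': array([-2.62633134e-01, -4.10721338e+01,  1.97036380e+01,  4.74395156e+00,
        5.05735483e-01, -2.99839994e-03]), 'eef_pos': array([0.47633358, 0.12691315, 0.0376971 ]), 'ee_rot': array([ 3.14157467e+00, -5.59974082e-05, -1.53047114e+00]), 'force': array([-1.24601193,  0.33382783,  2.69415594]), 'moment': array([ 0.01623762,  0.55241205, -0.06516328]), 'width': 0.023373072182871175}
```

View pics/wrist4.png

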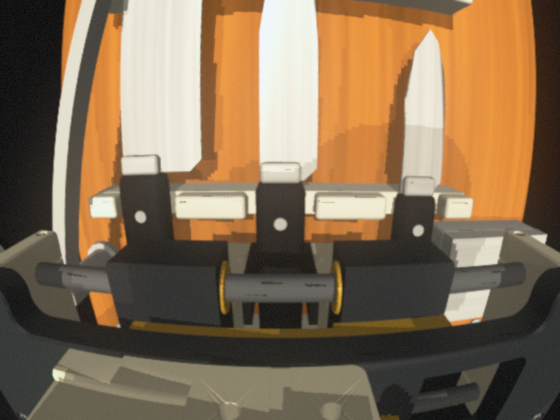

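>>> apply_moves(deltas="0 0 0 0; 0 0 0 0; 0 0 0 0; 0 0 0 0", gripper=0)

```text
t: 11.0
eef_pos: [0.4764, 0.1269, 0.0375]
ee_rot: [3.142, 0.0, -1.531]
force: [0.1, -0.1, 0.9]
width: 0.0437
```

>>> apply_moves(deltas="0 0 -1 0; 0 0 -2 0; 0 0 -4 0; 0 0 -5 0; 0 0 -3 0; 0 0 0 0")

```text
t: 11.75
eef_pos: [0.4778, 0.1277, 0.191]
ee_rot: [-3.136, 0.003, -1.53]
force: [0.2, -0.2, -0.7]
width: 0.0439
```

```bash
python3 -c "
from h import *
for n in ['wrist','scene']:
  f=viewer.grab_frame(n);cv2.imwrite('pics/%s5.png'%n,f['image'][:,:,::-1])
print(readout.get_state()['width'])"
```

```text
0.04379779958313575
```

View pics/wrist5.png

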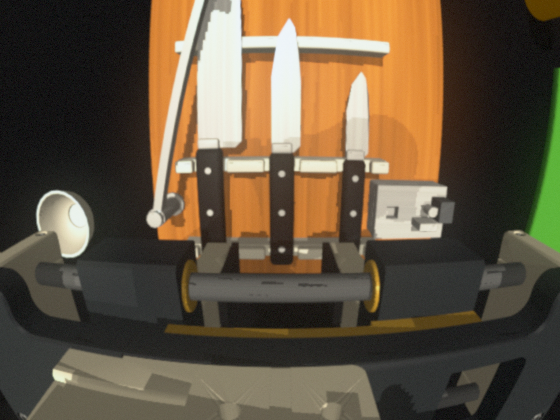

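```bash
python3 -c "
from h import *
f=viewer.grab_frame('top')
a=.0383
H=np.array([.5418,.13])+np.array([-.08*np.cos(a)-.12*np.sin(a),-.08*np.sin(a)+.12*np.cos(a)]);print('hinge model',H)
t=lambda u,v:(120+(u+.5)/4-.5,150+(v+.5)/3.6-.5)
h=atz(f,t(291,436),.068);n=atz(f,t(364,92),.068);print(h,n,np.linalg.norm(n-h))
th=np.arctan2(n[1]-h[1],n[0]-h[0]);print('world dir',th,'angle',th-a+np.pi/2)
n2=n[:2]-H;print('from model hinge',np.arctan2(n2[1],n2[0])-a+np.pi/2,np.linalg.norm(n2))
w=viewer.grab_frame('wrist');print('wrist hinge',wray(w,(154,217),.07), wray(w,(177,208),.03))
for q in [(-35,0,46),(-125,0,46)]:
  pass
print(proj(f,[[*H,.068]]), [wray(w,p,.046).round(4) for p in [(177,166),(388,166)]])
"
```

```text
hinge model [0.45726379 0.24684875]
[0.45686162 0.24819    0.068     ] [0.71527655 0.19836133 0.068     ] 0.263175176215398
world dir -0.19048637825776268 angle 1.342009948537134
from model hinge 1.3467364715970231 0.26252926453259984
wrist hinge [0.45767737 0.24247129 0.07      ] [0.45553886 0.23197707 0.03      ]
[[192.87944227 270.58674008]] [array([0.5023, 0.2253, 0.046 ]), array([0.5108, 0.0223, 0.046 ])]
```

```bash
cat >> h.py <<'E'
A=.0383; RO=np.array([.5418,.13]); HW=np.array([.45726,.24685])
def rw(x,y): return RO+np.array([x*np.cos(A)-y*np.sin(A),x*np.sin(A)+y*np.cos(A)])
def dirn(th): 
    v=np.array([np.sin(th),-np.cos(th)]);n=np.array([np.cos(th),np.sin(th)]);R=np.array([[np.cos(A),-np.sin(A)],[np.sin(A),np.cos(A)]]); return R@v,R@n
def bar(th,r,d):
    v,n=dirn(th); return HW+r*v+d*n
def where(th=None):
    s=readout.get_state();p=s["eef_pos"][:2]-HW
    c,s2=np.cos(-A),np.sin(-A);q=np.array([c*p[0]-s2*p[1],s2*p[0]+c*p[1]])
    print("rack-rel-hinge",q.round(4),"tool dir theta",(s["ee_rot"][2]-A+np.pi/2).round(4),s["eef_pos"].round(4),s["force"].round(2))
    if th is None: th=s["ee_rot"][2]-A+np.pi/2
    v,n=dirn(th);print("r,d in theta",p@v,p@n)
E
python3 -c "
from h import *
th=1.344
g=bar(th,.13,.034);print(g); plan([*g,.12],A-np.pi/2+th)"
```

```text
[0.59132831 0.25588809]
tool rot err [ 3.1403e+00 -6.0000e-04 -1.5308e+00] turn 8 x -0.1678 | shift total cm [  8.93 -14.87   6.69] 4 x [ 2.232 -3.717  1.672]
```

>>> apply_moves(deltas="0 0 0 -0.168; 0 0 0 -0.168; 0 0 0 -0.168; 0 0 0 -0.168; 0 0 0 -0.168; 0 0 0 -0.168; 0 0 0 -0.168; 0 0 0 -0.168; 0 0 0 0", gripper=1)

```text
t: 13.08
eef_pos: [0.4759, 0.1266, 0.1866]
ee_rot: [3.14, 0.001, -0.188]
force: [-0.2, 0.2, -0.9]
width: 0.0002
```

```bash
python3 -c "
from h import *
th=1.344
g=bar(th,.13,.034);print(g); plan([*g,.09],A-np.pi/2+th)"
```

```text
[0.59132831 0.25588809]
tool rot err [ 3.1401e+00  1.5000e-03 -1.8780e-01] turn 0 x 0.0007 | shift total cm [  8.92 -14.86   9.66] 4 x [ 2.229 -3.715  2.415]
```

>>> apply_moves(deltas="2 -3.5 1.5 0; 2.3 -3.7 2.4 0; 2.3 -3.7 2.4 0; 2.3 -3.9 2.4 0; 0 0 1 0; 0 0 0 0; 0 0 0 0")

```text
t: 13.95
eef_pos: [0.5911, 0.2554, 0.0913]
ee_rot: [-3.141, -0.0, -0.188]
force: [-0.2, 0.5, 1.0]
width: 0.0007
```

```bash
python3 -c "
from h import *
where(1.344)
for n in ['wrist','top']:
  f=viewer.grab_frame(n);cv2.imwrite('pics/%s6.png'%n,f['image'][:,:,::-1])"
```

```text
rack-rel-hinge [0.1341 0.0034] tool dir theta 1.3444 [0.5911 0.2554 0.0913] [-0.16  0.51  1.01]
r,d in theta 0.12988860977569877 0.033466066431799966
```

View pics/wrist6.png

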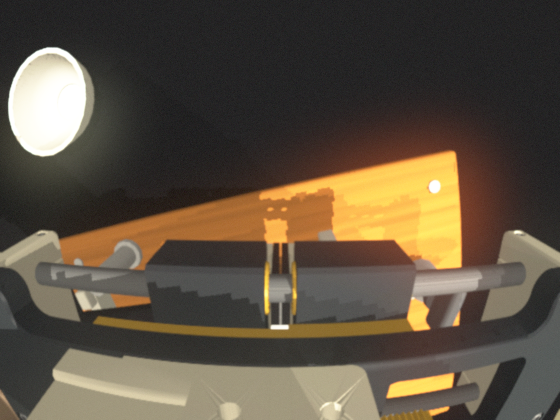

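View pics/top6.png

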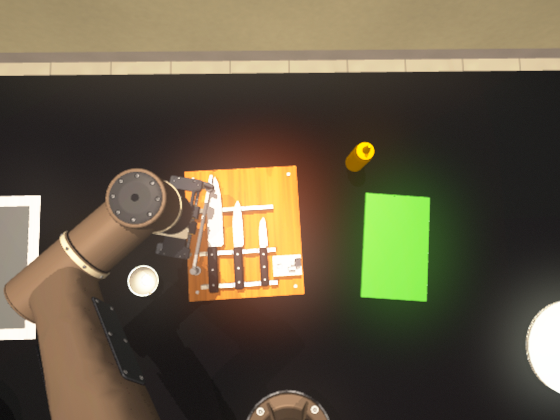

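>>> apply_moves(deltas="0 0 2 0; 0 0 1.1 0; 0 0 0.3 0; 0 0 0 0")

```text
t: 14.55
eef_pos: [0.5914, 0.2558, 0.0569]
ee_rot: [-3.141, -0.0, -0.187]
force: [-0.2, -0.2, 0.1]
width: 0.0007
```

>>> apply_moves(deltas="0 0.7 0 0; 0 0.7 0 0; 0 0.5 0 0; 0.05 1.3 0 0.1; 0.08 1.3 0 0.1; 0 0 0 0")

```text
t: 15.3
eef_pos: [0.5828, 0.2108, 0.0568]
ee_rot: [3.142, 0.0, -0.387]
force: [0.2, 0.3, 0.2]
width: 0.0006
```

```bash
python3 -c "
from h import *
where()"
```

```text
rack-rel-hinge [ 0.124  -0.0408] tool dir theta 1.1456 [0.5828 0.2108 0.0568] [0.19 0.32 0.21]
r,d in theta 0.12983283686749136 0.013960606504396487
```

```bash
python3 -c "
from h import *
f=viewer.grab_frame('top');cv2.imwrite('pics/top7.png',cv2.resize(f['image'][150:315,120:320,::-1],None,fx=4,fy=3.6))"
```

```text
(no output)
```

View pics/top7.png

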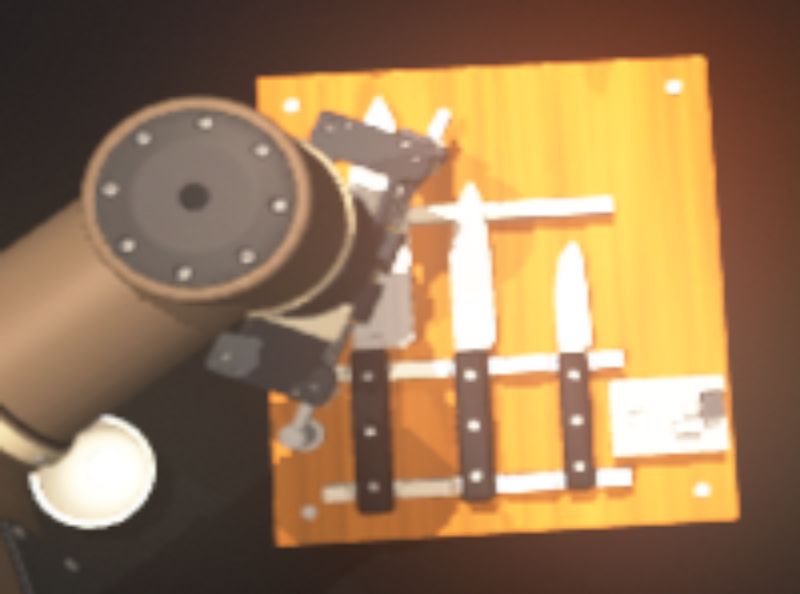

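>>> apply_moves(deltas="0.08 1.3 0 0.1; 0.08 1.3 0 0.1; 0.08 1.3 0 0.1; 0.08 1.3 0 0.1; 0.08 1.3 0 0.1; 0.08 1.3 0 0.1; 0.08 1.3 0 0.1; 0.08 1.3 0 0.1; 0.08 1.3 0 0.1; 0 0 0 0")

```text
t: 16.6
eef_pos: [0.5074, 0.1269, 0.0568]
ee_rot: [3.142, 0.0, -1.284]
force: [-0.1, -0.1, 0.4]
width: 0.0004
```

```bash
python3 -c "
from h import *
where()
for n in ['top','wrist','scene']:
  f=viewer.grab_frame(n);cv2.imwrite('pics/%s8.png'%n,f['image'][:,:,::-1])
  if n=='scene': cv2.imwrite('pics/scene8.png',cv2.resize(f['image'][120:275,220:380,::-1],None,fx=5,fy=3.8))"
```

```text
rack-rel-hinge [ 0.0455 -0.1218] tool dir theta 0.2486 [0.5074 0.1269 0.0568] [-0.12 -0.13  0.41]
r,d in theta 0.12927371113839395 0.014128178795555089
```

View pics/scene8.png

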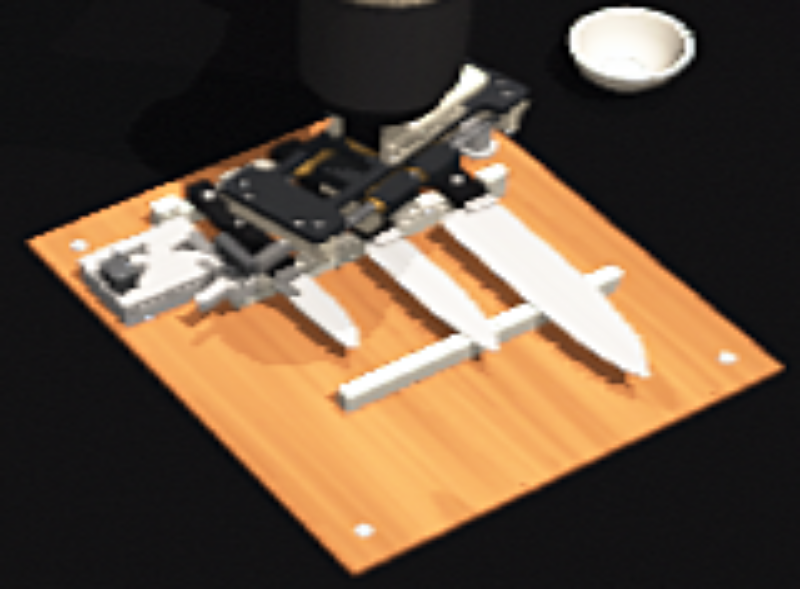

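View pics/wrist8.png

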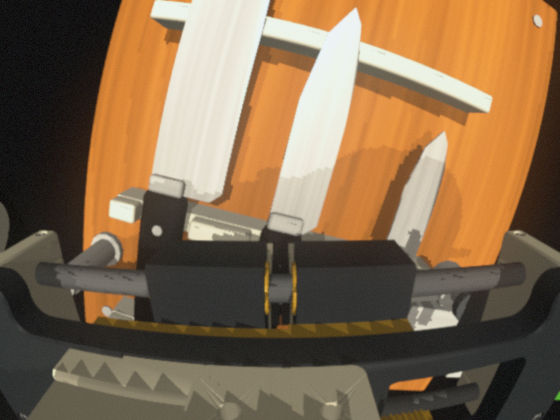

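>>> apply_moves(deltas="0.08 1.3 0 0.1; 0.06 0.9 0 0.07; 0.03 0.4 0 0.03; 0.02 0.3 0 0.025; 0.02 0.3 0 0.024; 0 0 0 0")

```text
t: 17.5
eef_pos: [0.4771, 0.1187, 0.0566]
ee_rot: [-3.141, -0.0, -1.534]
force: [0.9, 0.2, -0.8]
width: 0.0004
```

```bash
python3 -c "
from h import *
where(0)"
```

```text
rack-rel-hinge [ 0.015  -0.1288] tool dir theta -0.0017 [0.4771 0.1187 0.0566] [ 0.94  0.18 -0.78]
r,d in theta 0.12878951933938493 0.014968747610480202
```

>>> apply_moves(deltas="0 0.2 0 0; 0 0.2 0 0; 0 0 0 0")

```text
t: 17.88
eef_pos: [0.4769, 0.1191, 0.0571]
ee_rot: [-3.135, 0.001, -1.533]
force: [20.1, -8.2, -13.2]
width: 0.0004
```

>>> apply_moves(deltas="0 0.2 0 0; 0 0.1 0 0; 0 0 0 0")

```text
t: 18.25
eef_pos: [0.4766, 0.1193, 0.0573]
ee_rot: [-3.131, 0.001, -1.532]
force: [34.4, -15.7, -25.4]
width: 0.0003
```

>>> apply_moves(deltas="0 -0.5 0 0; 0 -0.5 0 0; 0 0 0 0")

```text
t: 18.62
eef_pos: [0.4796, 0.1186, 0.0563]
ee_rot: [3.141, -0.0, -1.535]
force: [-0.5, -0.3, 0.1]
width: 0.0003
```

```bash
python3 -c "
from h import *
where(0)
for n in ['top','wrist','scene']:
  f=viewer.grab_frame(n);cv2.imwrite('pics/%s9.png'%n,f['image'][:,:,::-1])
  if n=='scene': cv2.imwrite('pics/scene9.png',cv2.resize(f['image'][120:275,220:380,::-1],None,fx=5,fy=3.8))"
```

```text
rack-rel-hinge [ 0.0175 -0.129 ] tool dir theta -0.0029 [0.4796 0.1186 0.0563] [-0.48 -0.27  0.15]
r,d in theta 0.12899164256420306 0.017456479929003333
```

View pics/scene9.png

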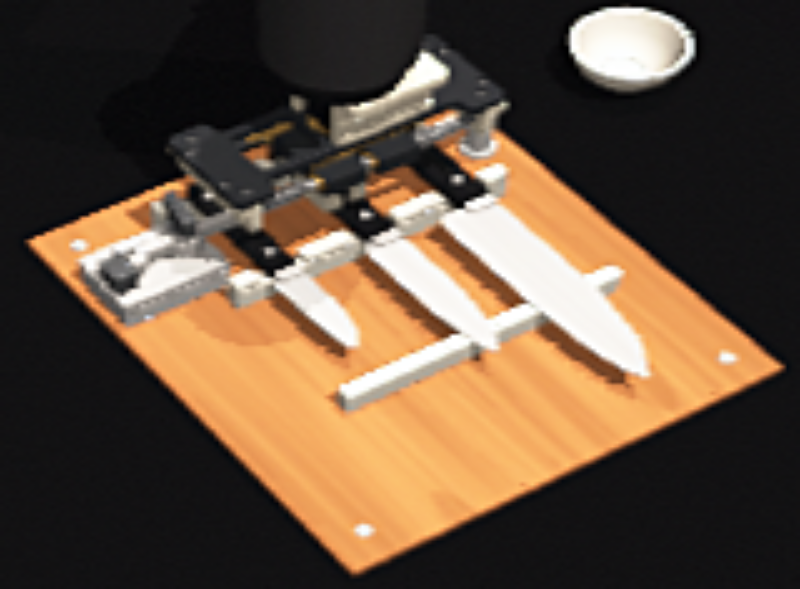

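View pics/wrist9.png

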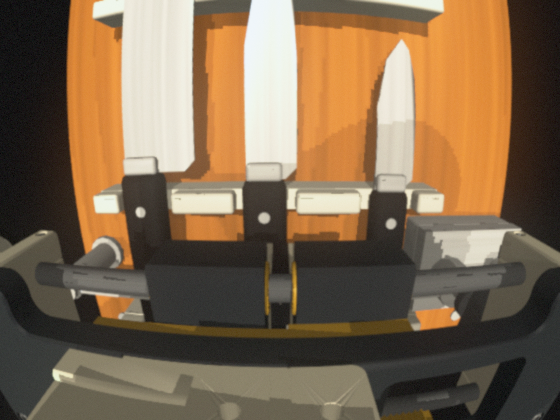

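>>> apply_moves(deltas="0 -0.8 -0.5 0; 0 0 -3 0; 0 0 -4 0; 0 0 -4 0; 2 1 -3 0; 4 2 0 0; 4 2 0 0; 0 0 0 0; 0 0 0 0")

```text
t: 19.9
eef_pos: [0.442, 0.0173, 0.2022]
ee_rot: [-3.14, 0.0, -1.536]
force: [0.3, 0.3, 0.5]
width: 0.0003
```

```bash
python3 -c "
from h import *
print(readout.get_state()['eef_pos'])
for n in ['top','wrist','scene']:
  f=viewer.grab_frame(n);cv2.imwrite('pics/%sA.png'%n,f['image'][:,:,::-1])
  if n=='scene': cv2.imwrite('pics/sceneA.png',cv2.resize(f['image'][120:275,220:380,::-1],None,fx=5,fy=3.8))"
```

```text
[0.44199412 0.01733075 0.20221456]
```

View pics/sceneA.png

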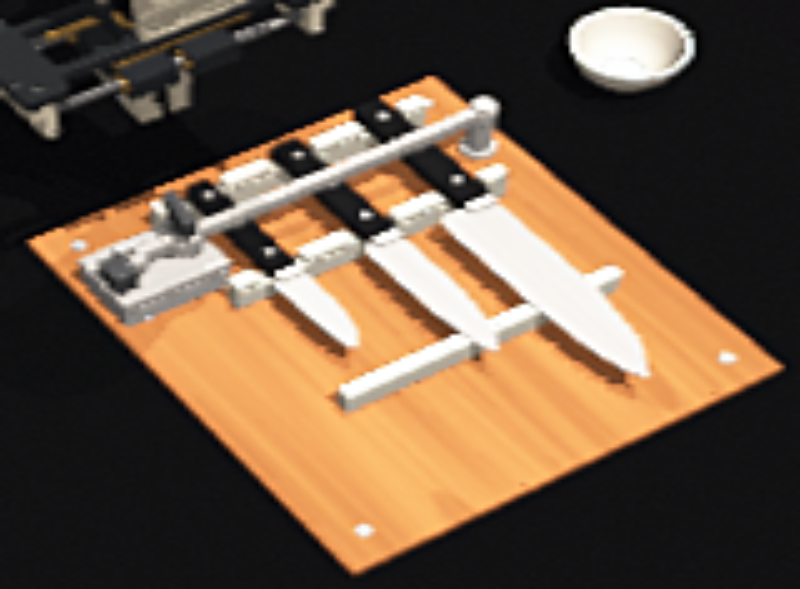

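View pics/wristA.png

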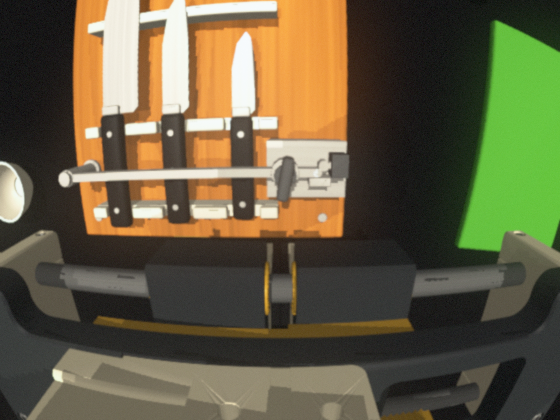

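```bash
python3 -c "
from h import *
f=viewer.grab_frame('wrist');cv2.imwrite('pics/wAc.png',cv2.resize(f['image'][120:240,210:370,::-1],None,fx=5,fy=5,interpolation=cv2.INTER_CUBIC))
for nm,p,z in [('hinge',(67,179),.069),('barmid',(150,175),.068),('bar',(225,173.5),.068),('knob',(285,178),.106)]:
  w=wray(f,p,z)[:2]; q=w-HW; c,s=np.cos(A),np.sin(A); print(nm,w.round(4),'rack rel hinge',(c*q[0]+s*q[1]).round(4),(-s*q[0]+c*q[1]).round(4))
"
```

```text
hinge [0.4567 0.2436] rack rel hinge -0.0007 -0.0032
barmid [0.4611 0.1421] rack rel hinge -0.0002 -0.1048
bar [0.4638 0.0676] rack rel hinge -0.0003 -0.1793
knob [0.4684 0.0133] rack rel hinge 0.0022 -0.2338
```

View pics/wAc.png

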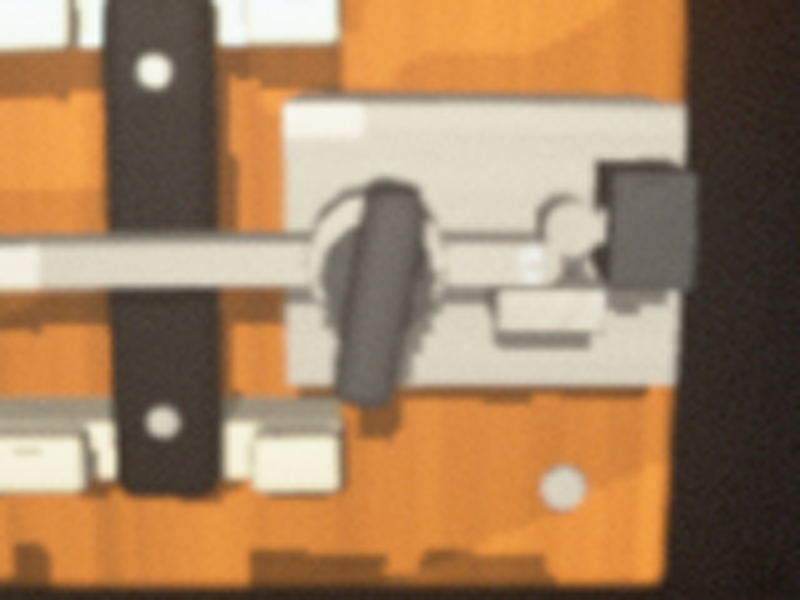

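```bash
python3 -c "
from h import *
plan([.467,.015,.125],-1.704)
print(readout.get_state()['q'])
"
```

```text
tool rot err [ 3.1413e+00 -1.0000e-04 -1.5348e+00] turn 1 x 0.1692 | shift total cm [-0.05 -2.54  7.65] 2 x [-0.026 -1.268  3.824]
[ 4.89067579e-01 -1.51740547e-02 -5.11585357e-01 -1.75162749e-05
 -1.07467238e+00  1.11775467e+00]
```

>>> apply_moves(deltas="0 0 0 0.169; 0 -1.3 1 0; 0 -1.2 2.5 0; 0 0 2.5 0; 0 0 1.5 0; 0 0 0 0", gripper=-0.3, squeeze=50)

```text
t: 20.85
eef_pos: [0.4658, 0.0136, 0.1248]
ee_rot: [3.138, -0.002, -1.702]
force: [-0.2, 0.1, 0.3]
width: 0.0541
```

```bash
python3 -c "
from h import *
plan([.467,.015,.087],-1.704)
for n in ['wrist','scene']:
  f=viewer.grab_frame(n);cv2.imwrite('pics/%sB.png'%n,f['image'][:,:,::-1])
  if n=='scene': cv2.imwrite('pics/sceneB.png',cv2.resize(f['image'][110:275,200:360,::-1],None,fx=5,fy=3.6))"
```

```text
tool rot err [ 3.1385e+00 -1.9000e-03 -1.7016e+00] turn 1 x 0.0024 | shift total cm [-0.15 -0.1   3.78] 1 x [-0.152 -0.099  3.779]
```

View pics/wristB.png

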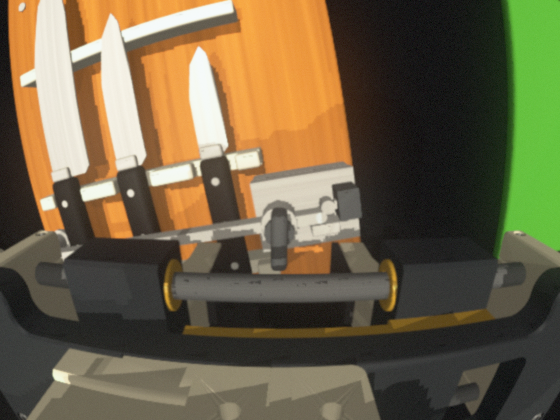

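View pics/sceneB.png

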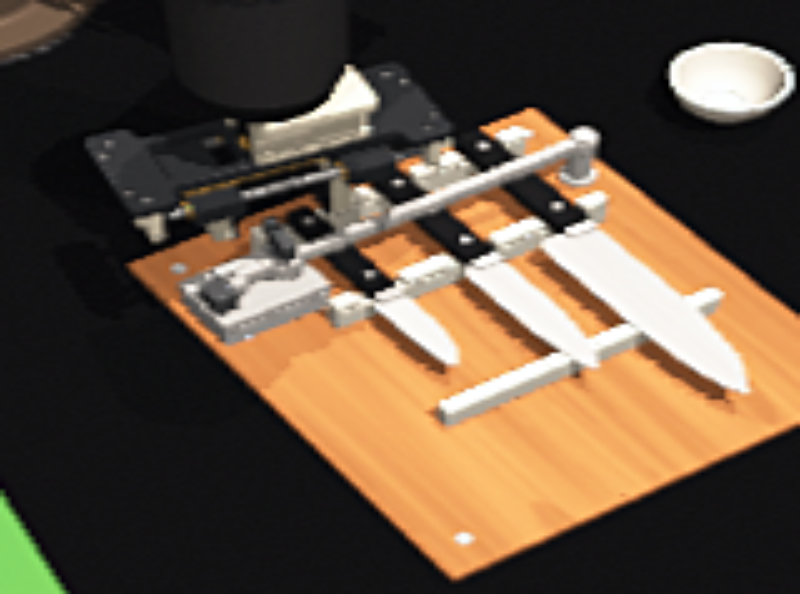

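```bash
python3 -c "
from h import *
f=viewer.grab_frame('wrist');s=readout.get_state();print(s['eef_pos'])
a,b=wray(f,(278.5,211),.106),wray(f,(279,268),.106);print(a,b,(a+b)/2,np.linalg.norm(a-b),np.arctan2(a[1]-b[1],a[0]-b[0]))"
```

```text
[0.46687559 0.01409519 0.12686661]
[0.48773479 0.01056431 0.106     ] [0.45169143 0.01506282 0.106     ] [0.46971311 0.01281356 0.106     ] 0.03632300703278275 -0.12416620679603674
```

>>> apply_moves(deltas="0 -0.1 1.5 0; 0 0 1.5 0; 0 0 0.6 0; 0 0 0.2 0; 0 0 0 0; 0 0 0 0")

```text
t: 21.75
eef_pos: [0.4675, 0.0139, 0.0891]
ee_rot: [-3.141, 0.0, -1.704]
force: [-0.6, -0.8, 0.3]
width: 0.0567
```

>>> apply_moves(deltas="0 0 0 0; 0 0 0 0; 0 0 0 0; 0 0 0 0; 0 0 0 0", gripper=1)

```text
t: 22.38
eef_pos: [0.4672, 0.0138, 0.0886]
ee_rot: [-3.142, -0.0, -1.705]
force: [0.5, -0.7, 0.3]
width: 0.0123
```

>>> apply_moves(deltas="0 0 0 0; 0 0 0.2 0; 0 0 0.2 0; 0 0 0.2 0; 0 0 0 0")

```text
t: 23.0
eef_pos: [0.4674, 0.014, 0.0827]
ee_rot: [-3.141, 0.0, -1.704]
force: [-3.1, 2.9, 7.3]
width: 0.0092
```

>>> apply_moves(deltas="0 0 0.2 0; 0 0 0.1 0; 0 0 0.1 0; 0 0 0 0")

```text
t: 23.5
eef_pos: [0.4674, 0.014, 0.079]
ee_rot: [-3.141, 0.0, -1.704]
force: [-3.7, 3.9, 9.2]
width: 0.0097
```

>>> apply_moves(deltas="0 0 0.1 0; 0 0 0 0.1; 0 0 0 0.14; 0 0 0 0.14; 0 0 0 0")

```text
t: 24.12
eef_pos: [0.4674, 0.0136, 0.0786]
ee_rot: [-3.141, -0.0, -2.086]
force: [-6.2, 2.4, 16.4]
width: 0.0096
```

>>> apply_moves(deltas="0 0 0 0.14; 0 0 0 0.14; 0 0 0 0.14; 0 0 0 0.14; 0 0 0 0.14; 0 0 0 0")

```text
t: 24.88
eef_pos: [0.4667, 0.0131, 0.0785]
ee_rot: [-3.141, -0.001, -2.786]
force: [-8.2, 1.5, 17.8]
width: 0.0097
```

```bash
python3 -c "
from h import *
s=readout.get_state();print(s['moment'],s['force'])
f=viewer.grab_frame('wrist');cv2.imwrite('pics/wC.png',f['image'][:,:,::-1])"
```

```text
[0.26500911 2.96261351 0.08100278] [-8.16375978  1.48467981 17.83641796]
```

View pics/wC.png

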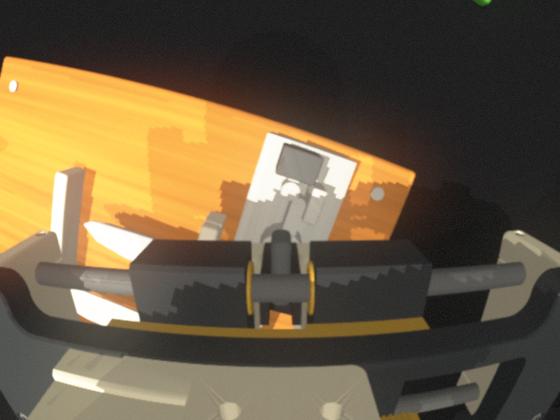

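>>> apply_moves(deltas="0 0 0 0.14; 0 0 0 0.12; 0 0 0 0.06; 0 0 0 0.04; 0 0 0 0")

```text
t: 25.55
eef_pos: [0.4667, 0.0132, 0.0785]
ee_rot: [-3.14, -0.001, 3.14]
force: [-7.1, 0.5, 18.6]
width: 0.0096
```

```bash
python3 -c "
from h import *
s=readout.get_state();print(s['moment'],s['force'],s['ee_rot'])"
```

```text
[0.3061798  2.93729416 0.53877314] [-7.11146021  0.48839675 18.63663245] [-3.14031777e+00 -6.21600269e-04  3.13960376e+00]
```

>>> apply_moves(deltas="0 0 -0.2 0; 0 0 -0.2 0; 0 0 -0.2 0; 0 0 0 0")

```text
t: 26.05
eef_pos: [0.4661, 0.0131, 0.0835]
ee_rot: [-3.14, -0.002, 3.139]
force: [-4.7, 0.7, 5.9]
width: 0.0092
```

>>> apply_moves(deltas="0 0 0 0; 0 0 0 0; 0 0 0 0; 0 0 0 0", gripper=-0.3)

```text
t: 26.55
eef_pos: [0.4672, 0.0137, 0.0835]
ee_rot: [-3.142, -0.0, 3.139]
force: [-0.7, 0.5, -0.1]
width: 0.044
```

>>> apply_moves(deltas="0 0 -1 0; 0 0 -2 0; 0 0 -4 0; 0 0 -4 0; 5 0 0 0; 5 0 0 0; 0 0 0 0; 0 0 0 0")

```text
t: 27.55
eef_pos: [0.3678, 0.0144, 0.1946]
ee_rot: [3.141, 0.002, 3.139]
force: [0.6, -0.8, -0.1]
width: 0.057
```

```bash
python3 -c "
from h import *
print(readout.get_state()['eef_pos'])
for n in ['top','wrist','scene']:
  f=viewer.grab_frame(n);cv2.imwrite('pics/%sD.png'%n,f['image'][:,:,::-1])
  if n=='scene': cv2.imwrite('pics/sceneD.png',cv2.resize(f['image'][120:275,220:380,::-1],None,fx=5,fy=3.8,interpolation=cv2.INTER_CUBIC))"
```

```text
[0.36778395 0.01440686 0.19457579]
```

View pics/sceneD.png

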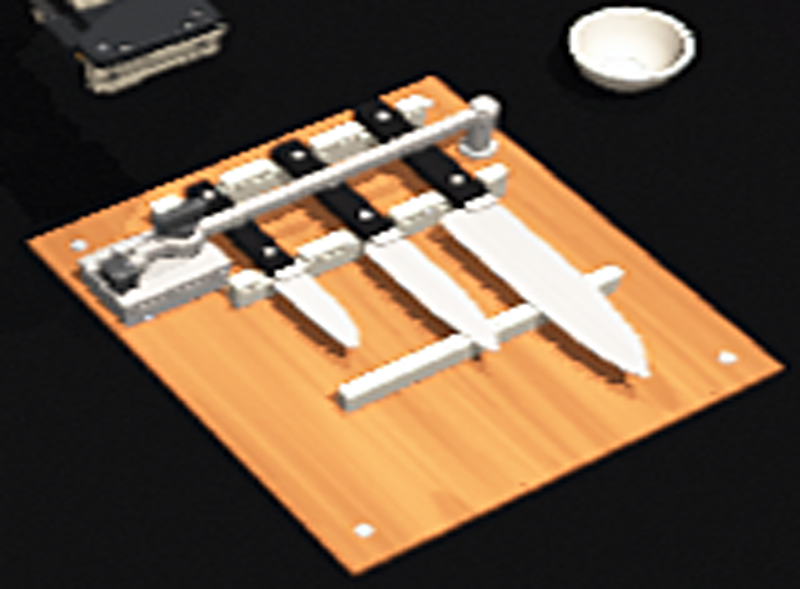

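View pics/wristD.png

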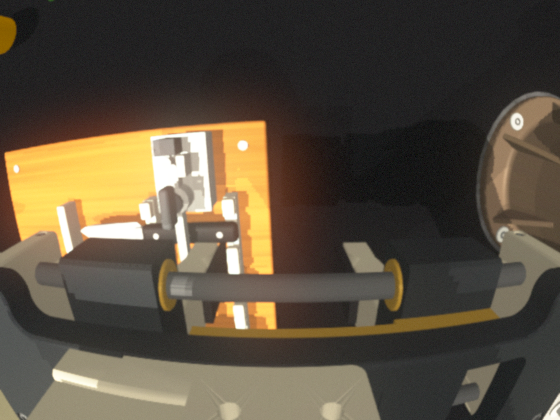

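View pics/topD.png

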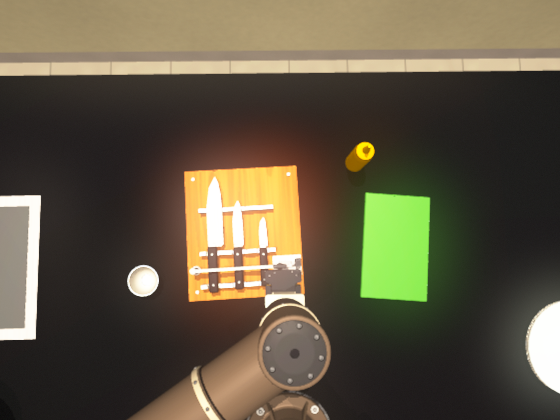

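```bash
python3 -c "
from h import *
f=viewer.grab_frame('scene');im=f['image'][:,:,::-1].copy()
c=rw(-.08,-.112)
x0,y0=235,155
big=cv2.resize(im[y0:y0+50,x0:x0+60],None,fx=12,fy=12,interpolation=cv2.INTER_CUBIC)
for dz,col in [(0,(0,0,255)),(.0045,(0,255,0)),(.0095,(255,0,0))]:
  pts=[]
  for th in (1.4,):
    v,_=dirn(0)
    e=[ [*(c+k*.018*v),.106-dz] for k in(-1,1)]
    p=(proj(f,e)-[x0,y0]+.5)*12; cv2.line(big,tuple(map(int,p[0])),tuple(map(int,p[1])),col,1)
cv2.imwrite('pics/lk.png',big)
w=viewer.grab_frame('wrist');cv2.imwrite('pics/wk.png',cv2.resize(w['image'][120:245,120:260,::-1],None,fx=5,fy=4.7,interpolation=cv2.INTER_CUBIC))
a,b=wray(w,(165.5,188),.1015),wray(w,(167.5,225),.1015);print(a,b,np.arctan2(*(a-b)[[1,0]])-A+np.pi/2)
"
```

```text
[ 0.46255727 -0.00671656  0.1015    ] [0.4639878  0.02538295 0.1015    ] -0.08283593211327855
```

View pics/lk.png

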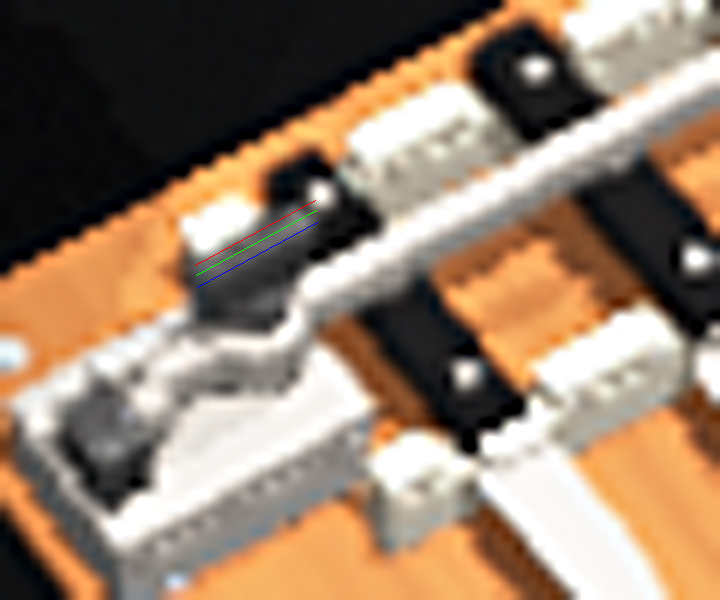

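View pics/wk.png

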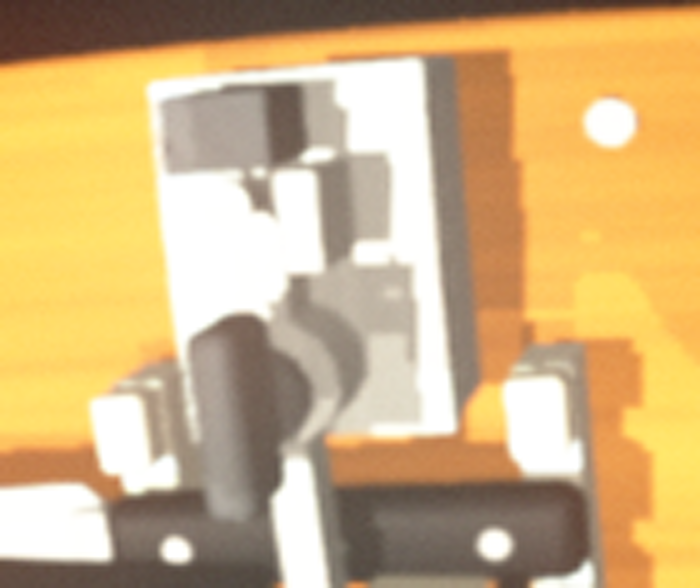

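```bash
python3 -c "
from h import *
print(job.job_done(), readout.get_state()['t'])"
```

```text
the job is handed in; nothing more can be done
the job is handed in; nothing more can be done
```

The utility knife is in the middle lane, and the keeper bar is shut and locked over the handles. I handed the job in at about 28 s on the robot's clock, with the gripper clear of everything; no verdict came back.

- **Knife:** I gripped it by the handle and laid it in the notches of both combs, opening the gripper only once the force showed it resting there. The pictures show it centred and flat, with the blade pointing the same way as the others.
- **Keeper bar:** I swung it shut with closed fingertips. The wrist view showed it in line with its hinge, at about 0 rad and against the stop. I took the click from that and did not hear or feel it separately. Before I backed off, the wrist force briefly reached about 45 N (34 N along the push), with the fingertips pressing against the stop.
- **Lock:** I pressed the knob to the end of its travel (about 17 N) and turned it clockwise. The commanded turn was about 1.44 rad, and resistance rose at the end stop. I then let it rise about 5 mm and released it.
- **Last checks:** The wing lies along the bar. One wrist estimate put it about 0.08 rad off, which is within my reading error. The scene overlay could not tell the locked height from fully up to better than 1–2 mm, so the locked height is not confirmed on its own.
- **Other items:** In the last top view the chef's knife, paring knife, bottle and ramekin look unmoved.

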